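# Set the roller at the top of the inclined plane

### The arm

A 6-joint arm with a two-finger parallel gripper is mounted at the origin on a cart in front of the work surface, level with it; the furniture and walls round the work are solid. World frame = base frame: x ahead of the robot, y to its left, z up, the work surface at z = 0. Lengths are in m, angles in degrees, forces in N, time in s.
With the tool pointing down it reaches from about 0.3 to 0.75 m from the base axis. Payload 8.5 kg.
Tool frame: the origin (TCP) lies at the very end of the fingers, on their centre line; the grasp point (between the pads) lies 19 mm behind it (env.tcp_to_grasp is the distance from the TCP to the grasp point, in m); z points along the fingers, y is the line along which they close (so a half turn about z gives the same grasp; the last joint's range is limited). The gripper opens to 85 mm and grips with 20 to 120 N. Pads are 22 mm wide; open, the fingers measure 114 mm over their backs; the gripper's body (76 mm by 85 mm) begins 54 mm behind the grasp point. The pads swing forward as they close: fully open they stand 13 mm farther back than shut.
Start: joints at [57.107, 21.807, 74.336, -0, 83.858, -12.336], TCP at [0.193, 0.515, 0.231] pointing down, gripper open.
Joint ranges: [-178.18, 178.18], [-50.72, 133.34], [12.68, 142.11], [-81.47, 261.47], [9.98, 163.14], [-165.26, 165.26]. Speed limits (degrees/s): [136.94, 136.94, 180, 180, 180, 180].

### API

Orientations are given as a 3x3 rotation matrix whose columns are the frame's x, y, z axes.
In Python, from rig import status, get_image, env gives the robot as it stands.
- The arm moves only by the shell command python3 -m handwheel 'ROWS' [FORCE]. ROWS is text: rows parted by semicolons, each of 7 numbers parted by spaces: the shift along the world's x, y, z in cm, then the turn, a rotation vector about the world's x, y, z in degrees, then the opening, from 0 (shut) to 1 (fully open). In form: dx dy dz wx wy wz gripper; .... A call has 1 to 8 rows; each row is the pose to reach, as a shift and turn from the pose commanded when the call began; what a row does not reach only later rows make up. A row lasts 1/12 s, in which the tool goes at most 41.7 mm and 7.16 degrees, less where a joint would pass 70% of its speed; a pose out of reach is approached as far as the arm can. A call with a gripper value outside its range is refused whole. The fingers move at their own pace and stop on an object; FORCE is the grip in N (left out, the last holds). Time passes only in rows, so rows that repeat a pose let the fingers close. It gives the time, the measured TCP pose, the force, the opening and the grip force at its end, in the units of the state.
- status.observe(): the state, without advancing time (a new reading comes with each control period).
- get_image(name): name is "scene" or "side" or "wrist"; returns a dict with "color" (420x560x3 uint8, red, green, blue), "vertical_fov" (degrees; the focal length in pixels is half the picture's height over the tangent of half this angle, whatever the lens; pixels are square), "cx", "cy" (the principal point, pixels), "k1" (the pictures are not rectified: a ray, as slopes to the right and down, at radius r is drawn at 1 + k1 r^2 times it, then the intrinsics apply), "xyz" and "orientation" of the camera in the world. Camera axes: x right, y down, z forward; pixel columns grow to the right and rows downward; lengths in m; the calibration is good to about 2 mm. A picture is of the moment at which its call begins. There is no depth.
- env.close_job(): hands the job in; it is judged then, once.
The state is a dict: "time_s": time; "q": joint angles; "qvel": joint speeds; "joint_efforts": joint torques, N m; "position": TCP position; "tool_rot": TCP orientation; "ft_force": force on the tool from outside, world axes, zero at the start; "wrist_torque": the same for the moment, N m; "grip_width": finger opening in m; "gripper_force": force on a finger pad.
Only numpy, scipy, OpenCV 4.12 (cv2) and the standard library are available. Lean on these libraries where they do the work, as an engineer would, in place of code of your own. Each camera call takes 0.05 s, during which the arm holds its last target. There are 200 camera calls.

### The job

Set the inclined plane up for the next run: with closed fingertips behind it, push the roller slowly up the ramp, over the two sprung pawls, until it meets the stop bar at the top. Do not grip it, lift it, ram it against the stop or let it run back; then ease your fingers away so that the pawls keep it there, and leave the things beside the ramp where they are.

Things in the scene. Friction and masses are not known exactly. Their poses are not given: they have to be found in the camera images.
- roller: Plain aluminium sleeve (cylinder) with a dark bore in each end face, 44 mm in diameter, 110 mm long, about 0.3 kg. It lies across the ramp at its foot, leaning on two lugs. Origin at its centre; its y axis is the cylinder's axis (level, across the ramp); its x and z axes turn as it rolls. It rolls freely: push it slower than 0.1 m/s or it runs ahead of the fingers.
- track: Sloping pale wooden deck, fixed, 360 mm long, rising 7 degrees. Origin on its upper surface, mid-width at the low end, 26 mm above the bench; x points up the slope along the deck, y to the left of that, z square out of the deck. Aluminium rails at y = 57 mm either side stand 10 mm above the deck and guide the roller's ends. Deck, roller and pawls are slippery: pushing the roller takes 2 to 6 N.
- stop_face (a point): Middle of the stop bar's rubber face at the top of the ramp, 300 mm up-slope of the foot point (track x = 320, y = 0, z = 22 mm). The bar spans the whole width, 30 mm above the deck. When the roller meets it, the roller's centre is 22 mm before it (track x = 298 mm).
- catch (a joint): Spring catch: two 12 mm wide pawls that stand 7 mm out of the deck at y = 44 mm either side (76 mm open between them), tips at track x = 277 mm, slanted on the foot side. 0 rad: up; about 0.4: pressed flush by the roller passing over (a few N). They spring up by themselves behind the roller, whose centre then rests at about track x = 294 mm, some 4 mm short of the stop.
- pocket_torch: Small black torch lying beside the ramp, 88 mm long, 34 mm thick; origin under its middle. A bystander.
- dry_cell_0: Small dry cell (battery) lying beside the ramp, 48 mm long, 14 mm thick; origin under its middle. A bystander.
- dye_bottle_0: Small brown dropper bottle standing beside the ramp, 27 mm across, 88 mm tall; origin under its middle. A bystander.
- wax_jar: Jar with a red lid standing beside the ramp, 70 mm across, 84 mm tall; origin under its middle. A bystander.
- foot (a point): Track frame x = 20, y = 0, z = 22 mm: half-way between two rubber lugs, 26 mm high, that keep the roller from running off the foot (x from 8 to 20 mm, y from 40 to 56 mm either side). The 80 mm between them is open: fingers come down there behind the roller, whose centre starts 22 mm up-slope of this point. Same axes as the track.
Mind the look-alikes: they are no part of the job. Several things have the shape of the roller; the one meant has the colours described above.

How it is judged (in metres and radians):
On the way, in this order (a step that is already met when the one before it is completed fails the run):
1. the roller has been pushed up onto the pawls (x of roller in the frame of track above 0.25 m and value of joint catch above 0.1 rad and contact force between the fingers and roller above 0.1 N).
2. the roller meets the stop bar (within 2 mm) (x of roller in the frame of track above 0.296 m), for 0.05 s.
At the end, for the whole second after the job is handed in: The roller rests on the deck at the top, square across it (within 0.1 rad), its centre at least 289 mm up the deck, behind the pawls, which are up again (catch below 0.12 rad), at rest (x of roller in the frame of track above 0.289 m and z of roller in the frame of track between 0.018 and 0.025 m and angle between the y axis of roller and the y axis of track, either way round below 0.1 rad and value of joint catch below 0.12 rad and linear speed of roller below 0.02 m/s); the robot touches nothing.
It fails at once if the roller is lifted off the deck or tipped (centre more than 30 mm above the deck or axis more than 0.3 rad askew) (z of roller in the frame of track above 0.03 m or angle between the y axis of roller and the y axis of track, either way round above 0.3 rad).
It fails at once if the roller is flicked up, or runs free (over 0.25 m/s, or over 0.15 m/s with no finger touching it) (linear speed of roller above 0.25 m/s or (linear speed of roller above 0.15 m/s and contact force between the fingers and roller below 0.001 N)).
It fails at once if the roller is gripped or squeezed on its way up (over 25 N of finger force below the pawls), or rammed against the stop (over 80 N) (contact force between the fingers and roller above 80 N or (x of roller in the frame of track below 0.25 m and contact force between the fingers and roller above 25 N)).
It fails at once if a thing beside the ramp is moved by more than 15 mm (distance of any of pocket_torch, dry_cell_0, dye_bottle_0, wax_jar from where it was at the start of the episode above 0.015 m).
It also fails if it takes over 48 s, if anything falls off the work surface, if the arm or the gripper's body presses on something with over 40 N, if the wrist force passes 120 N, or if a joint passes its speed limit or range.

## Working session

There is one attempt and no reset: what is moved stays moved. The work goes in short steps, Python scripts to look and compute and a shell command to move; the robot and the scene stay as the last step left them, time stands still between calls to the robot, and variables do not carry over. Pictures are saved under pics/ and viewed, at most 10 in all, crops included, and the job is handed in when it is done.

```bash
mkdir -p pics; ls; python3 - <<'E'
from rig import status,get_image,env
import cv2,numpy as np
for n in ["scene","side"]:
    im=get_image(n); cv2.imwrite(f"pics/{n}1.png",im["color"][:,:,::-1])
    print(n,{k:np.round(v,4).tolist() for k,v in im.items() if k!="color"})
s=status.observe();print(s["time_s"],s["position"],s["tool_rot"],s["ft_force"])
E
```

```text
pics
scene {'vertical_fov': 50.783, 'cx': 279.7992, 'cy': 208.0716, 'k1': -0.0157, 'xyz': [0.2794, -0.4857, 0.7217], 'orientation': [[0.837, -0.4205, 0.3502], [-0.5472, -0.6367, 0.5433], [-0.0055, -0.6464, -0.763]]}
side {'vertical_fov': 49.4922, 'cx': 279.2198, 'cy': 218.6912, 'k1': -0.0215, 'xyz': [0.2538, -0.682, 0.6452], 'orientation': [[0.9026, -0.2669, 0.3377], [-0.4304, -0.5576, 0.7098], [-0.0012, -0.786, -0.6182]]}
0.1 [0.1929855  0.51475062 0.23076014] [[-9.36304223e-01  3.51189205e-01 -7.37761393e-04]
 [ 3.51189854e-01  9.36303599e-01 -1.12095078e-03]
 [ 2.97102832e-04 -1.30864527e-03 -9.99999100e-01]] [-0.35091022 -0.23731517  0.0305513 ]
```

View pics/scene1.png

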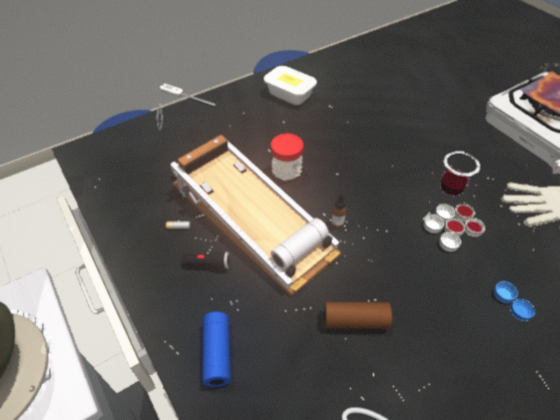

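View pics/side1.png

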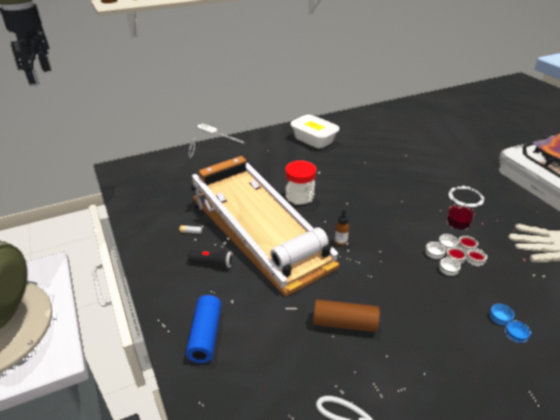

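The scene and side views show the ramp, with its foot at about (316,272) and its stop bar at about (203,152) in the scene view. The roller is at the foot, (300,243). I'll enlarge this area to pick landmarks.

```bash
cat > h.py <<'E'
import numpy as np,cv2
def K(im):
    f=im["color"].shape[0]/2/np.tan(np.radians(im["vertical_fov"]/2))
    return np.array([[f,0,im["cx"]],[0,f,im["cy"]],[0,0,1.]]),np.array([im["k1"],0,0,0.])
def ray(im,uv):
    k,d=K(im); p=cv2.undistortPoints(np.array(uv,float).reshape(-1,1,2),k,d)[:,0]
    return np.c_[p,np.ones(len(p))]@np.array(im["orientation"]).T
def onz(im,uv,z):
    r=ray(im,uv); c=np.array(im["xyz"]); return c+r*((np.asarray(z)-c[2])/r[:,2])[:,None]
def proj(im,P):
    R=np.array(im["orientation"]);c=np.array(im["xyz"]);k,d=K(im)
    return cv2.projectPoints(np.array(P,float).reshape(-1,3),cv2.Rodrigues(R.T)[0],-R.T@c,k,d)[0][:,0]
def tri(ims,uvs):
    A=np.zeros((3,3));b=np.zeros(3)
    for im,uv in zip(ims,uvs):
        r=ray(im,[uv])[0];r/=np.linalg.norm(r);M=np.eye(3)-np.outer(r,r);A+=M;b+=M@np.array(im["xyz"])
    return np.linalg.solve(A,b)
E
python3 - <<'E'
import cv2
a=cv2.imread("pics/scene1.png")[130:300,160:360];b=cv2.imread("pics/side1.png")[145:295,180:350]
cv2.imwrite("pics/sc.png",cv2.resize(a,None,fx=4,fy=3.5,interpolation=3)[:600]) if 0 else cv2.imwrite("pics/sc.png",cv2.resize(a,None,fx=3.5,fy=3.5,interpolation=cv2.INTER_CUBIC))
cv2.imwrite("pics/sd.png",cv2.resize(b,None,fx=4,fy=4,interpolation=cv2.INTER_CUBIC))
E
```

```text
(no output)
```

View pics/sc.png

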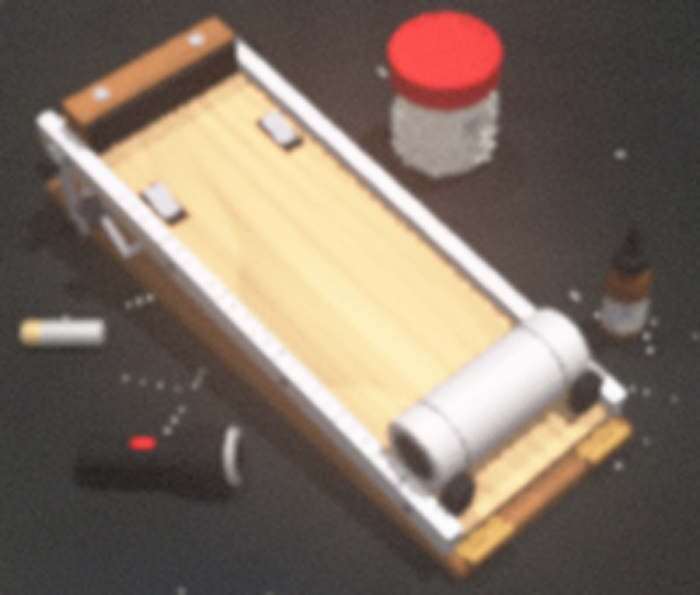

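View pics/sd.png

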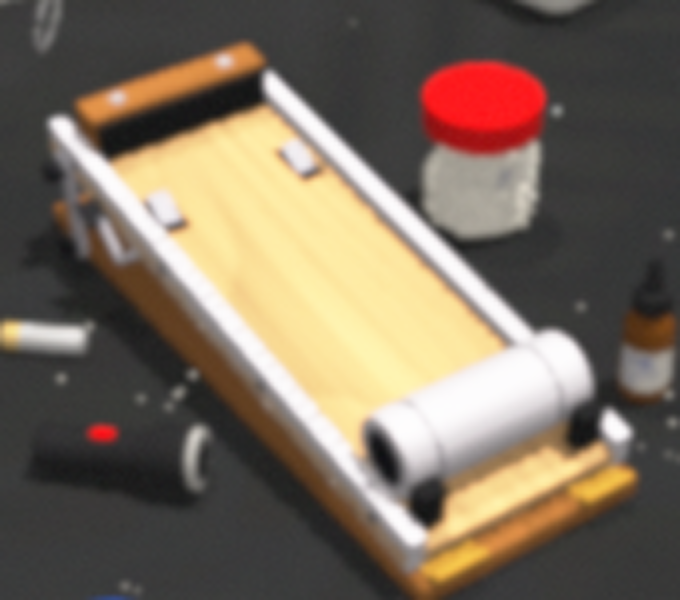

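Both crops show the ramp clearly. Scene-crop landmarks are the stop's front top edge (85,127)–(237,42), the pawl tips at about (157,187) and (273,115), and the low rail ends at (455,530) and (618,390). I'll solve for the track pose from these.

```bash
cat >> h.py <<'E'
def track(x,y,yaw):
    c,s=np.cos(yaw),np.sin(yaw);a=np.radians(7)
    R=np.array([[c,-s,0],[s,c,0],[0,0,1]])@np.array([[np.cos(a),0,-np.sin(a)],[0,1,0],[np.sin(a),0,np.cos(a)]])
    return R,np.array([x,y,.026])
E
python3 - <<'E'
from h import *; from rig import get_image
from scipy.optimize import least_squares
A=get_image("scene");B=get_image("side")
sc=np.array([[157,187],[273,115],[85,127],[237,42],[455,530],[618,390]])/3.5+[160,130]
sd=np.array([[158,197],[292,145],[97,128],[265,70],[415,545],[620,430]])/4+[180,145]
names="pawlL pawlR stopL stopR railL railR".split()
T=np.array([tri([A,B],[u,v]) for u,v in zip(sc,sd)])
for n,t in zip(names,T): print(n,np.round(t*1000))
P=np.array([[277,44,7],[277,-44,7],[320,57,30],[320,-57,30],[0,60,10],[0,-60,10]])/1000
for use in ([0,1],[0,1,2,3],[0,1,2,3,4,5]):
    def f(p):
        R,o=track(*p);W=P[use]@R.T+o
        return np.r_[proj(A,W)-sc[use],proj(B,W)-sd[use]].ravel()
    r=least_squares(f,[.45,0,2.]);print(r.x[:2],np.degrees(r.x[2]),np.abs(r.fun).max());R,o=track(*r.x)
    print(np.round(r.fun.reshape(-1,2),1).tolist()); print("foot",R@[.02,0,.022]+o,"roller",R@[.042,0,.022]+o,"end",R@[.298,0,.022]+o)
# bystanders, rough
q=np.array([[445,50],[440,170],[625,320],[62,330],[160,460],[628,245]])/3.5+[160,130]
print(np.round(onz(A,q,[.084,0,0,.007,.017,.088]),3))
E
```

```text
pawlL [490. 125.  61.]
pawlR [577. 139.  63.]
stopL [470. 167.  88.]
stopR [579. 183.  88.]
railL [ 518. -146.   26.]
railR [ 640. -126.   34.]
[ 0.57971583 -0.14293122] 100.06496286262254 0.3600207578407435
[[0.2, 0.3], [0.3, 0.1], [-0.2, -0.4], [-0.3, -0.2]]
foot [ 0.57671516 -0.12602566  0.0502734 ] roller [ 0.572899   -0.1045257   0.05295453] end [0.52849273 0.1456557  0.08415308]
[ 0.58208793 -0.14172977] 100.81110015264129 1.2826414747344472
[[-0.2, 0.5], [-0.5, 0.0], [1.2, 1.0], [1.3, -0.9], [-0.7, -0.2], [-1.0, -0.3], [-0.7, 0.3], [0.5, -1.1]]
foot [ 0.57886737 -0.12486472  0.0502734 ] roller [ 0.57477155 -0.10341628  0.05295453] end [0.52711114 0.14616564 0.08415308]
[ 0.57661067 -0.14070458] 99.72128826560807 2.423201040625628
[[-1.1, -0.3], [-0.8, -0.3], [0.6, 0.1], [1.3, -1.3], [1.4, -0.0], [0.4, 2.4], [-1.3, -0.8], [-1.2, -0.6], [-1.1, -0.5], [0.6, -1.4], [1.3, -1.5], [-0.5, 1.8]]
foot [ 0.57371145 -0.12378133  0.0502734 ] roller [ 0.57002432 -0.10225886  0.05295453] end [0.52711949 0.1481844  0.08415308]
[[ 0.684  0.11   0.084]
 [ 0.67   0.094  0.   ]
 [ 0.693 -0.07   0.   ]
 [ 0.408  0.102  0.007]
 [ 0.413 -0.017  0.017]
 [ 0.676 -0.08   0.088]]
```

The fit is consistent: triangulated heights match and the yaw is about 100°. Next I'll move above the spot behind the foot, fingers shut and y across the ramp.

```bash
python3 -m handwheel '2.2 -3.4 0 0 0 -6 0;4.3 -6.8 0 0 0 -12 0;6.5 -10.2 0 0 0 -18 0;8.6 -13.7 0 0 0 -24 0;10.8 -17.1 0 0 0 -30 0;13 -20.5 0 0 0 -36 0;15.1 -24 0 0 0 -42 0;17.2 -27.4 0 0 0 -48 0' 20; python3 -m handwheel '2.2 -3.9 -0.5 0 0 -4 0;4.3 -7.5 -1 0 0 -8 0;6.5 -11 -1.5 0 0 -11.4 0;8.6 -14.5 -2 0 0 -11.4 0;10.8 -18.5 -2 0 0 -11.4 0;13 -22 -2 0 0 -11.4 0;15.1 -25.5 -2 0 0 -11.4 0;17.2 -29 -2 0 0 -11.4 0'
```

```text
time_s: 0.87
position: [0.3656, 0.2391, 0.2314]
tool_rot: [[-0.361, 0.933, 0.0], [0.933, 0.361, 0.0], [0.0, 0.0, -1.0]]
ft_force: [0.4, -0.1, 0.2]
grip_width: -0.0002
gripper_force: 0.0
time_s: 1.53
position: [0.5351, -0.0468, 0.2112]
tool_rot: [[-0.174, 0.985, -0.0], [0.985, 0.174, 0.0], [0.0, -0.0, -1.0]]
ft_force: [0.9, -0.1, -0.0]
grip_width: 0.0
gripper_force: 0.0
```

```bash
python3 -m handwheel '1.2 -3.1 0 0 0 0 0;2.4 -6.2 0 0 0 0 0;3.7 -9.3 0 0 0 0 0;4.9 -12.5 0 0 0 0 0;4.9 -12.8 0 0 0 0 0;4.9 -12.8 0 0 0 0 0'; python3 - <<'E'
from h import *; from rig import get_image
for n in ["wrist","side"]:
    im=get_image(n)
    c=im["color"][:,:,::-1].copy()
    R,o=track(.5797,-.1429,np.radians(100.06))
    print(n,np.round(proj(im,np.array([[0,.057,.01],[0,-.057,.01],[.02,.04,.026],[.02,-.04,.026],[.042,.055,.044],[.042,-.055,.044],[.277,.044,.007],[.277,-.044,.007]])@R.T+o)).tolist(),np.round(im["xyz"],3))
    cv2.imwrite(f"pics/{n}2.png",c)
E
```

```text
time_s: 2.03
position: [0.5835, -0.1745, 0.2104]
tool_rot: [[-0.172, 0.985, -0.001], [0.985, 0.172, 0.0], [0.001, -0.001, -1.0]]
ft_force: [0.6, 0.1, -0.3]
grip_width: 0.0
gripper_force: 0.0
wrist [[224.0, 159.0], [339.0, 159.0], [238.0, 142.0], [325.0, 142.0], [216.0, 121.0], [346.0, 121.0], [222.0, -198.0], [340.0, -198.0]] [ 0.57  -0.099  0.353]
side [[288.0, 279.0], [335.0, 255.0], [290.0, 263.0], [323.0, 246.0], [278.0, 252.0], [323.0, 230.0], [219.0, 194.0], [253.0, 181.0]] [ 0.254 -0.682  0.645]
```

View pics/wrist2.png

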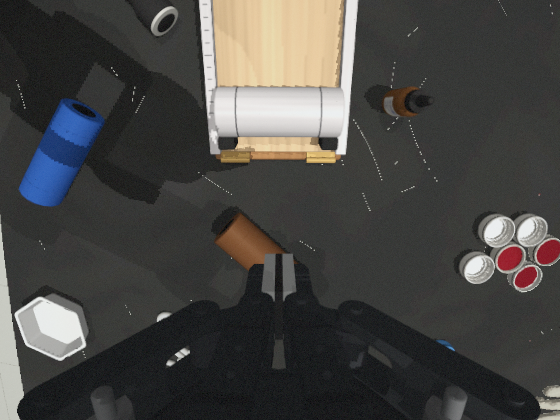

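The wrist view shows the ramp square in the image: lugs at about (228,143) and (329,143), and the roller at (280,110). My pose is right to a few mm. A brown look-alike lies at (250,240), so I'll check its clearance to the descent point.

```bash
python3 - <<'E'
from h import *; from rig import get_image
A=get_image("scene");W=get_image("wrist")
print("brown scene ends",onz(A,[[327,314],[390,316]],.022).round(3).tolist())
print("brown wrist near end",onz(W,[[230,222],[282,262]],.022).round(3).tolist())
print("lugs",onz(W,[[228,137],[329,137]],.055).round(4).tolist())
h=cv2.cvtColor(W["color"],cv2.COLOR_RGB2HSV)
# roller mask
m=((h[...,1]<40)&(h[...,2]>150)).astype(np.uint8);col=m[60:160,250:310].sum(1)
print("roller rows",np.where(col>40)[0]+60)
R,o=track(.5797,-.1429,np.radians(100.06))
for p in ([.042,0,.044],[.042-.022,0,.022],[.042+.022,0,.022],[.02,.04,.026],[-.03,0,.012],[-.012,0,.012],[.005,0,.012],[.265,0,.012]):
    w=R@p+o; print(p,w.round(4),proj(W,w).round(1))
E
```

```text
brown scene ends [[0.537, -0.233, 0.022], [0.625, -0.295, 0.022]]
brown wrist near end [[0.537, -0.222, 0.022], [0.602, -0.26, 0.022]]
lugs [[0.5273, -0.1275, 0.055], [0.6188, -0.1113, 0.055]]
roller rows [ 91  92  93  94  95  96  97  98  99 100 101 102 103 104 105 106 107 108
 109 110 111 112 113 114 115 116 117 118 119 120 121 122 123 124 125 126
 127 128 129 130 131 132 133 134 135 136 137 138]
[0.042, 0, 0.044] [ 0.5734 -0.1071  0.0748] [[281.3 124.3]]
[0.020000000000000004, 0, 0.022] [ 0.5767 -0.126   0.0503] [[281.1 144.2]]
[0.064, 0, 0.022] [ 0.5691 -0.083   0.0556] [[281.2  95.1]]
[0.02, 0.04, 0.026] [ 0.5374 -0.1335  0.0542] [[238.  145.2]]
[-0.03, 0, 0.012] [ 0.5852 -0.1737  0.0343] [[280.9 190.2]]
[-0.012, 0, 0.012] [ 0.582  -0.1561  0.0364] [[280.9 173.5]]
[0.005, 0, 0.012] [ 0.5791 -0.1395  0.0385] [[281. 157.]]
[0.265, 0, 0.012] [0.534  0.1146 0.0702] [[ 281.6 -181.8]]
```

Clearance is about 45 mm. The roller sits about 4 mm farther up-slope than fitted, which is harmless. I'll descend behind the ramp, then creep forward.

```bash
python3 -m handwheel '0 0 -3.5 0 0 0 0;-0.1 0 -7 0 0 0 0;-0.1 0 -10.5 0 0 0 0;-0.1 0 -14 0 0 0 0;-0.1 0 -16 0 0 0 0;-0.1 0 -16.8 0 0 0 0;-0.1 0 -16.8 0 0 0 0' && python3 -m handwheel '-0.09 0.49 0.06 0 0 0 0;-0.17 0.98 0.12 0 0 0 0;-0.26 1.47 0.18 0 0 0 0;-0.35 1.95 0.24 0 0 0 0;-0.44 2.44 0.3 0 0 0 0;-0.52 2.93 0.37 0 0 0 0;-0.61 3.42 0.43 0 0 0 0;-0.7 3.91 0.49 0 0 0 0'
```

```text
time_s: 2.82
position: [0.5819, -0.1716, 0.0422]
tool_rot: [[-0.175, 0.984, -0.003], [0.984, 0.175, 0.001], [0.002, -0.002, -1.0]]
ft_force: [0.7, -0.8, 0.5]
grip_width: 0.0001
gripper_force: 0.0
time_s: 3.48
position: [0.5755, -0.1331, 0.0484]
tool_rot: [[-0.174, 0.985, 0.0], [0.985, 0.174, -0.0], [-0.0, 0.0, -1.0]]
ft_force: [0.9, -4.6, 1.4]
grip_width: 0.0001
gripper_force: 1.6
```

Contact is confirmed (about 4 N). I'll push on at 60 mm/s.

```bash
python3 -m handwheel '-0.09 0.49 0.06 0 0 0 0;-0.17 0.98 0.12 0 0 0 0;-0.26 1.47 0.18 0 0 0 0;-0.35 1.95 0.24 0 0 0 0;-0.44 2.44 0.3 0 0 0 0;-0.52 2.93 0.37 0 0 0 0;-0.61 3.42 0.43 0 0 0 0;-0.7 3.91 0.49 0 0 0 0' && python3 -m handwheel '-0.09 0.49 0.06 0 0 0 0;-0.17 0.98 0.12 0 0 0 0;-0.26 1.47 0.18 0 0 0 0;-0.35 1.95 0.24 0 0 0 0;-0.44 2.44 0.3 0 0 0 0;-0.52 2.93 0.37 0 0 0 0;-0.61 3.42 0.43 0 0 0 0;-0.7 3.91 0.49 0 0 0 0'; python3 - <<'E'
from rig import get_image
import cv2
c=get_image("scene")["color"][130:300,160:360,::-1];cv2.imwrite("pics/mid.png",cv2.resize(c,None,fx=3,fy=3))
E
```

```text
time_s: 4.15
position: [0.5684, -0.094, 0.0532]
tool_rot: [[-0.174, 0.985, 0.0], [0.985, 0.174, 0.0], [0.0, 0.0, -1.0]]
ft_force: [-0.1, -0.5, 0.7]
grip_width: 0.0
gripper_force: 0.5
time_s: 4.82
position: [0.5614, -0.0549, 0.0581]
tool_rot: [[-0.174, 0.985, -0.0], [0.985, 0.174, 0.0], [0.0, -0.0, -1.0]]
ft_force: [0.8, -1.4, 0.0]
grip_width: -0.0001
gripper_force: 0.5
```

View pics/mid.png

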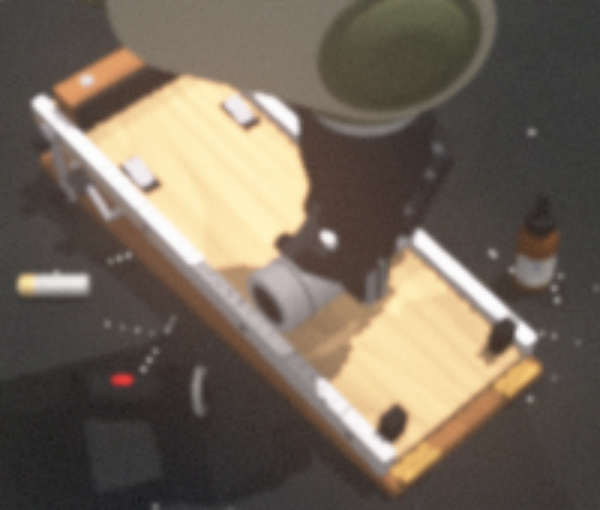

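The roller is square on the deck just ahead of the fingertips (crop about (290,290)), with the fingers central between the rails. I'll continue at the same speed and slow down for the pawls.

```bash
for i in 1; do python3 -m handwheel '-0.09 0.49 0.06 0 0 0 0;-0.17 0.98 0.12 0 0 0 0;-0.26 1.47 0.18 0 0 0 0;-0.35 1.95 0.24 0 0 0 0;-0.44 2.44 0.3 0 0 0 0;-0.52 2.93 0.37 0 0 0 0;-0.61 3.42 0.43 0 0 0 0;-0.7 3.91 0.49 0 0 0 0'; done; python3 -m handwheel '-0.09 0.49 0.06 0 0 0 0;-0.17 0.98 0.12 0 0 0 0;-0.26 1.47 0.18 0 0 0 0;-0.35 1.95 0.24 0 0 0 0;-0.44 2.44 0.3 0 0 0 0;-0.52 2.93 0.37 0 0 0 0;-0.61 3.42 0.43 0 0 0 0;-0.7 3.91 0.49 0 0 0 0' ; python3 -m handwheel '-0.09 0.49 0.06 0 0 0 0;-0.17 0.98 0.12 0 0 0 0;-0.26 1.47 0.18 0 0 0 0;-0.35 1.95 0.24 0 0 0 0;-0.41 2.3 0.29 0 0 0 0;-0.46 2.6 0.33 0 0 0 0;-0.51 2.9 0.36 0 0 0 0;-0.57 3.2 0.4 0 0 0 0'
```

```text
time_s: 5.53
position: [0.5544, -0.0158, 0.063]
tool_rot: [[-0.174, 0.985, 0.0], [0.985, 0.174, -0.0], [-0.0, 0.0, -1.0]]
ft_force: [0.8, -0.9, 1.2]
grip_width: 0.0003
gripper_force: 0.5
time_s: 6.2
position: [0.5474, 0.0233, 0.0679]
tool_rot: [[-0.174, 0.985, -0.0], [0.985, 0.174, -0.0], [0.0, -0.0, -1.0]]
ft_force: [0.3, -0.4, 0.3]
grip_width: -0.0001
gripper_force: 0.5
time_s: 6.87
position: [0.5418, 0.055, 0.0719]
tool_rot: [[-0.174, 0.985, 0.0], [0.985, 0.174, -0.0], [-0.0, 0.0, -1.0]]
ft_force: [0.3, -0.3, 0.2]
grip_width: -0.0003
gripper_force: 0.5
```

```bash
python3 -m handwheel '-0.05 0.3 -0.04 0 0 0 0;-0.11 0.6 -0.07 0 0 0 0;-0.16 0.9 -0.07 0 0 0 0;-0.22 1.2 -0.06 0 0 0 0;-0.27 1.5 -0.03 0 0 0 0;-0.32 1.8 0.01 0 0 0 0;-0.37 2.1 0.05 0 0 0 0;-0.43 2.4 0.08 0 0 0 0'; python3 -m handwheel '-0.04 0.25 0.03 0 0 0 0;-0.09 0.5 0.06 0 0 0 0;-0.13 0.75 0.09 0 0 0 0;-0.18 1 0.12 0 0 0 0;-0.22 1.25 0.15 0 0 0 0;-0.27 1.5 0.18 0 0 0 0'
```

```text
time_s: 7.53
position: [0.5376, 0.079, 0.0728]
tool_rot: [[-0.174, 0.985, 0.0], [0.985, 0.174, -0.0], [-0.0, 0.0, -1.0]]
ft_force: [1.0, -1.4, 1.2]
grip_width: -0.0002
gripper_force: 0.9
time_s: 8.03
position: [0.5347, 0.0941, 0.0744]
tool_rot: [[-0.174, 0.985, -0.0], [0.985, 0.174, 0.0], [0.0, -0.0, -1.0]]
ft_force: [0.6, -0.6, 0.8]
grip_width: 0.0005
gripper_force: 0.4
```

```bash
python3 -m handwheel '-0.04 0.2 0.02 0 0 0 0;-0.07 0.4 0.05 0 0 0 0;-0.11 0.6 0.07 0 0 0 0;-0.14 0.8 0.1 0 0 0 0;-0.18 1 0.12 0 0 0 0;-0.21 1.2 0.15 0 0 0 0'; python3 -m handwheel '-0.03 0.15 0.02 0 0 0 0;-0.05 0.3 0.04 0 0 0 0;-0.08 0.45 0.06 0 0 0 0;-0.1 0.6 0.07 0 0 0 0'
```

```text
time_s: 8.53
position: [0.5327, 0.106, 0.0759]
tool_rot: [[-0.174, 0.985, -0.0], [0.985, 0.174, -0.0], [-0.0, -0.0, -1.0]]
ft_force: [-0.0, -0.3, 0.9]
grip_width: -0.0003
gripper_force: 0.4
time_s: 8.87
position: [0.5316, 0.112, 0.0766]
tool_rot: [[-0.174, 0.985, -0.0], [0.985, 0.174, 0.0], [0.0, -0.0, -1.0]]
ft_force: [-0.4, 1.0, 0.6]
grip_width: -0.0002
gripper_force: 0.0
```

```bash
python3 - <<'E'
from rig import get_image
import cv2
a=get_image("side")["color"][120:320,160:360,::-1];b=get_image("wrist")["color"][60:360,120:420,::-1]
cv2.imwrite("pics/top.png",cv2.hconcat([cv2.resize(a,(400,400)),cv2.resize(b,(400,400))]))
E
```

```text
(no output)
```

View pics/top.png

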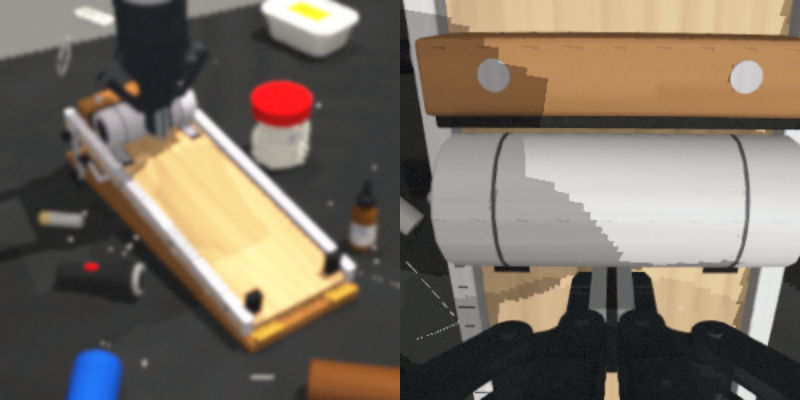

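The roller has passed the pawls, whose tips show just behind it at (515,268) and (718,268), and a small gap remains to the stop. I'll creep on until the force rises.

```bash
python3 -m handwheel '-0.02 0.1 0.01 0 0 0 0;-0.04 0.2 0.02 0 0 0 0;-0.05 0.3 0.04 0 0 0 0;-0.07 0.4 0.05 0 0 0 0;-0.07 0.4 0.05 0 0 0 0'; python3 -m handwheel '-0.02 0.1 0.01 0 0 0 0;-0.04 0.2 0.02 0 0 0 0;-0.04 0.2 0.02 0 0 0 0'
```

```text
time_s: 9.38
position: [0.531, 0.116, 0.0772]
tool_rot: [[-0.174, 0.985, 0.0], [0.985, 0.174, 0.0], [0.0, 0.0, -1.0]]
ft_force: [0.1, -0.8, 0.3]
grip_width: 0.0001
gripper_force: 0.2
time_s: 9.63
position: [0.5309, 0.1167, 0.0773]
tool_rot: [[-0.175, 0.985, 0.0], [0.985, 0.175, -0.002], [-0.002, -0.0, -1.0]]
ft_force: [1.1, -6.9, -0.4]
grip_width: -0.0
gripper_force: 3.7
```

```bash
python3 -m handwheel '-0.01 0.08 0.01 0 0 0 0;-0.01 0.08 0.01 0 0 0 0;-0.01 0.08 0.01 0 0 0 0'; python3 -m handwheel '0.02 -0.1 -0.01 0 0 0 0;0.04 -0.2 -0.02 0 0 0 0;0.05 -0.3 -0.04 0 0 0 0;0.07 -0.4 -0.05 0 0 0 0;0.09 -0.5 -0.06 0 0 0 0;0.11 -0.6 -0.07 0 0 0 0;0.12 -0.7 -0.09 0 0 0 0;0.14 -0.8 -0.1 0 0 0 0'; python3 -m handwheel '0.05 -0.3 0 0 0 0 0;0.1 -0.6 0 0 0 0 0;0.16 -0.9 0 0 0 0 0;0.21 -1.2 0 0 0 0 0;0.26 -1.5 0 0 0 0 0;0.26 -1.5 0.5 0 0 0 0'; python3 - <<'E'
from rig import get_image
import cv2
a=get_image("side")["color"][120:320,160:360,::-1];b=get_image("wrist")["color"][60:360,120:420,::-1]
cv2.imwrite("pics/end.png",cv2.hconcat([cv2.resize(a,(400,400)),cv2.resize(b,(400,400))]))
E
```

```text
time_s: 9.88
position: [0.5309, 0.1168, 0.0773]
tool_rot: [[-0.174, 0.985, 0.0], [0.985, 0.174, -0.003], [-0.003, -0.0, -1.0]]
ft_force: [2.0, -10.9, -1.7]
grip_width: -0.0001
gripper_force: 5.6
time_s: 10.55
position: [0.5319, 0.1106, 0.0764]
tool_rot: [[-0.174, 0.985, -0.0], [0.985, 0.174, 0.0], [0.0, -0.0, -1.0]]
ft_force: [0.2, 0.2, -0.0]
grip_width: 0.0003
gripper_force: 0.0
time_s: 11.05
position: [0.5342, 0.095, 0.0809]
tool_rot: [[-0.174, 0.985, -0.002], [0.985, 0.174, -0.0], [0.0, -0.002, -1.0]]
ft_force: [-0.5, -0.3, -0.3]
grip_width: -0.0004
gripper_force: 0.0
```

View pics/end.png

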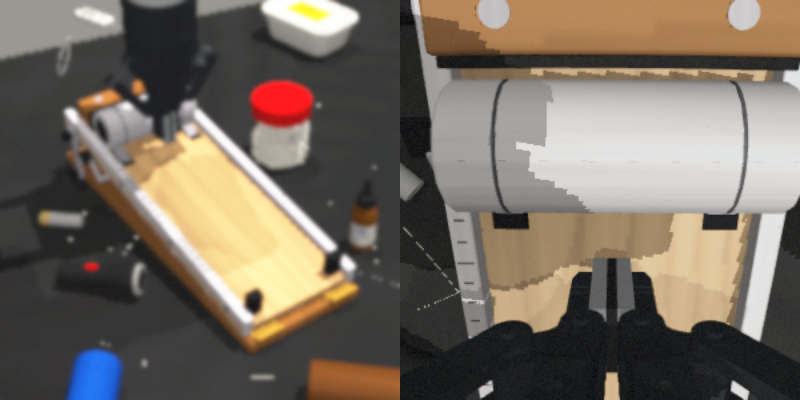

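The roller rests square behind the pawls (seen at (510,220) and (720,220)), with a small gap to the stop and the fingers clear. I'll raise the tool, let it settle and hand in.

```bash
python3 -m handwheel '0.1 -0.5 1.5 0 0 0 0;0.2 -1 3 0 0 0 0;0.2 -1 5 0 0 0 0;0.2 -1 7 0 0 0 0;0.2 -1 8 0 0 0 0;0.2 -1 8 0 0 0 0;0.2 -1 8 0 0 0 0;0.2 -1 8 0 0 0 0'; python3 -c "
from rig import env
print(env.close_job())"
```

```text
time_s: 11.82
position: [0.5361, 0.0857, 0.1605]
tool_rot: [[-0.174, 0.985, -0.002], [0.985, 0.174, 0.0], [0.0, -0.001, -1.0]]
ft_force: [-0.8, 1.7, -0.4]
grip_width: -0.0003
gripper_force: 0.0
the job is handed in; nothing more can be done
None
```

The roller was pushed over the pawls to the stop, the fingers were eased away with the pawls holding it, and the job is handed in; no verdict came back.

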